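Start the bench dryer

TASK

Start the bench dryer on the washed fork rings inside it, with shut fingers: push its lid down fully shut, then press the raised end of its power rocker all the way down, and then press the flat round button right in and let it spring back out. Nothing is to be gripped or picked up: do not lift the lid further open, do not press the square key or the mushroom-headed stop, and leave the loose parts, tools and bottles standing where they are.

Things in the scene. Friction and masses are not known exactly. Their poses are not given: they have to be found in the camera images.
- dryer: Fixed grey bench dryer, 290 (x) by 340 (y) by 120 mm high; origin: centre of its underside, 3 mm above the table; x points from its front (robot side) to its back, y left, z up; yaw within 0.3 rad. The front 115 mm of its top is the deck, level, 105 mm above the origin, with four control modules centred at x = -95, y = -90, -30, 30, 90 mm, in any order. Behind it is the open chamber with the lid.
- lid (a joint): Angle of the lid (rad): 0 = shut, flat on the chamber; 0.28 to 0.5 at the start, its right (-y) edge up. An aluminium plate, 170 (x) by 280 (y) by 12 mm, hinged along its left (+y) edge. The stiff hinge holds it wherever it is left; 1 to 3 N down near the free edge closes it.
- lid_press (a point): Centre of the top of a black rubber pad (70 mm x 40 mm, 3 mm high) on the lid, 30 mm from its free edge: the place to push. It moves with the lid; with the lid shut it lies 136 mm above the dryer's origin.
- lid_hinge (a point): Middle of the lid's hinge line, which runs along the dryer's x, at the lid's underside; (57.5, 140, 121) mm in the dryer's frame. In the lid's own frame (as the dryer's when shut) lid_press is at (0, -250, 15) mm from it.
- rocker (a joint): Angle of the power rocker (rad): 0 = off, as at the start, its near (-x of the dryer) half raised; 0.44 = fully on, that half level, its top 15 mm above the deck, and the far half raised. Black, V-shaped, 28 mm wide, two halves of 23 mm, pivot along the dryer's y, 12 mm above the deck, on a 54 mm square bezel 8 mm high. Stays where it is left; about 4 N moves it.
- rocker_press (a point): The place to press: on the top face of the rocker's half that is raised at the start, 15 mm from the pivot; when off it is 21 mm above the deck. It moves with the rocker.
- start (a joint): Black push control on a 54 mm square, 8 mm high aluminium bezel on the deck. Joint value 0 = out, 0.006 = fully in (m), straight down; a spring brings it back; starts to move at 1.5 N, fully in at 5 N. This is the start button: plain, round, flat-topped, 30 mm across.
- start_top (a point): Centre of the flat round button's top, 18 mm above the deck when out, moving with it.
- square (a joint): Black push control on a 54 mm square, 8 mm high aluminium bezel on the deck. Joint value 0 = out, 0.006 = fully in (m), straight down; a spring brings it back; starts to move at 1.5 N, fully in at 5 N. This is a square key, 30 mm wide; not to be pressed.
- square_top (a point): Centre of the square key's top, 18 mm above the deck.
- mushroom (a joint): Black push control on a 54 mm square, 8 mm high aluminium bezel on the deck. Joint value 0 = out, 0.006 = fully in (m), straight down; a spring brings it back; starts to move at 1.5 N, fully in at 5 N. This is the mushroom-headed stop, domed, 47 mm across on a thinner stem; not to be pressed.
- mushroom_top (a point): Centre of the mushroom stop's top, 32 mm above the deck.
- bushing: Loose brass bushing, 24 mm across and 16 mm high, standing on the left end of the deck. Origin: centre of its underside.
- adapter: Loose steel adapter, 22 mm across and 32 mm high, standing on the right end of the deck. Origin: centre of its underside.
- oil_a: Loose black bottle, 72 mm across, 190 mm high, on the mat left of the dryer. Origin: centre of its underside.
- oil_b: Loose grey bottle, 64 mm across, 140 mm high, on the mat left of the dryer. Origin: centre of its underside.
- pliers: Loose pliers, about 155 mm long and 12 mm high, lying right of the dryer. Origin: under the pivot; jaws to +x.
- hexkeys: Loose hex-key holder, 45 x 60 x 16 mm with keys out of its +x side, lying right of the dryer. Origin: centre of the holder's underside.
- seal: Loose black seal ring, 52 mm across and 10 mm high, on the mat in front of the dryer. Origin: centre of its underside.
Things that resemble listed ones, but are neither listed nor needed, are in the scene too. Leave any blue look-alike of the oil_a alone.

How it is judged:
By the outcome, as a careful person would: the job done as asked, in the order asked, and still so for the second after the job is handed in, with the robot touching nothing.
It also fails if it takes over 46 s, if anything falls off the work surface, if the arm or the gripper's body presses on something with over 40 N, if the wrist force passes 120 N, or if a joint passes its speed limit or range.

ROBOT

A 6-joint arm with a two-finger parallel gripper is mounted at the origin on the work surface. World frame = base frame: x ahead of the robot, y to its left, z up, the work surface at z = 0. Lengths are in mm, angles in rad, forces in N, time in s.
With the tool pointing down it reaches from about 250 to 725 mm from the base axis. Payload 9.7 kg.
Tool frame: the origin (TCP) lies midway between the tips of the shut fingers; the grasp point (between the pads) lies 19 mm behind it; z points along the fingers, y is the line along which they close (so a half turn about z gives the same grasp; the last joint's range is limited). The gripper opens to 85 mm and grips with 20 to 120 N. Pads are 22 mm wide; open, the fingers measure 114 mm over their backs; the gripper's body (76 mm by 85 mm) begins 54 mm behind the grasp point. The pads swing forward as they close: fully open they stand 13 mm farther back than shut.
Start: joints at [1.266, 0.087, 0.176, 1.66, 0, 1.571], TCP at [165.054, 524.647, 231.284] pointing down, gripper open.
Joint ranges: [-3.13, 3.13], [-0.85, 1.81], [-1.15, 1.24], [-2.2, 2.28], [-1.44, 1.52], [-3.14, 3.14]. Speed limits (rad/s): [2.22, 2.22, 2.57, 3.14, 3.14, 3.14].

INTERFACE

Orientations are given as a rotation vector (axis times angle).
In Python, from bench import robot, monitor, capture, close_job gives the robot as it stands. Calls block until the motion is done:
- robot.move_ptp(position, orientation): joint-space move of the TCP to a pose.
- robot.move_l(position, rot=None, feed=150, force_limit=None): straight line of the TCP; rot=None keeps the orientation; feed is the mean speed in mm/s. With force_limit (N) it stops when the force on the tool has changed by that much, and returns True; else False.
- robot.set_joints(angles): joint-space move.
- robot.gripper_to(opening, newtons=None): opening from 0.0 (shut) to 1.0 (fully open); newtons is the grip in N (None keeps the last); returns when the fingers have stopped.
- robot.sleep(seconds).
- robot.inverse_kinematics(position, orientation): joint angles nearest the present ones, or None.
- monitor.read_state(): the state.
- capture(name): name is "side" or "top" or "wrist"; returns a dict with "pixels" (400x640x3 uint8, red, green, blue), "depth" (400x640 float32, mm along the optical axis (not along the pixel's ray), 0 where there is no reading), "mtx" (3x3 intrinsics, pixels), "k1" (the pictures are not rectified: a ray, as slopes to the right and down, at radius r is drawn at 1 + k1 r^2 times it, then the intrinsics apply), "rvec" (rotation vector, rad) and "tvec" (3), from world to camera coordinates, as OpenCV has them; the wrist camera has in their place "mount" (4x4, takes a point from camera to tool coordinates, whose origin is the TCP and whose axes are the flange's). Camera axes: x right, y down, z forward; pixel columns grow to the right and rows downward; lengths in mm; the calibration is good to about 2 mm. A picture is of the moment at which its call begins: read the wrist's pose just before it.
A pose or a line that the arm cannot do raises robot.MotionError and nothing moves.
- close_job(): hands the job in; it is judged then, once.
The state is a dict: "clock": time; "joint_positions": joint angles; "dq": joint speeds; "tau": joint torques, N m; "tcp_pos": TCP position; "ee_rot": TCP orientation; "wrist_force": force on the tool from outside, world axes, zero at the start; "wrist_torque": the same for the moment, N m; "finger_gap": opening from 0.0 (shut) to 1.0 (fully open); "grasp_force": force on a finger pad.
Only numpy, scipy, OpenCV 4.12 (cv2) and the standard library are available. Lean on these libraries where they do the work, as an engineer would, in place of code of your own. Each camera call takes 0.05 s, during which the arm holds its last target. There are 200 camera calls.

## Working session

There is one attempt and no reset: what is moved stays moved. The work goes in short steps, each a Python script; the robot and the scene stay as the last script left them, time stands still between calls to the robot, and variables do not carry over. Pictures are saved under pics/ and viewed, at most 10 in all, crops included, and the job is handed in when it is done.

```bash
mkdir -p pics
cat > h.py <<'E'
import numpy as np, cv2, json
from bench import robot, monitor, capture, close_job
def cam(c):
    R=cv2.Rodrigues(np.array(c["rvec"],float))[0]; return R,np.array(c["tvec"],float).ravel()
def undist(c,uv):
    K=np.array(c["mtx"],float); uv=np.atleast_2d(uv).astype(float)
    return cv2.undistortPoints(uv.reshape(-1,1,2),K,np.array([c["k1"],0,0,0.])).reshape(-1,2)
def pt_plane(c,uv,z):
    R,t=cam(c); d=np.c_[undist(c,uv),np.ones(len(np.atleast_2d(uv)))]@R; o=-R.T@t
    return o+d*((z-o[2])/d[:,2])[:,None]
def cloud(c):
    R,t=cam(c); h,w=c["depth"].shape; g=np.stack(np.meshgrid(np.arange(w),np.arange(h)),-1).reshape(-1,2)
    d=c["depth"].reshape(-1,1).astype(float); p=np.c_[undist(c,g),np.ones(len(g))]*d
    P=(p-t)@R; P[d[:,0]<=0]=np.nan; return P.reshape(h,w,3)
def save(n,im): cv2.imwrite("pics/"+n+".png",im[:,:,::-1])
E
python3 - <<'E'
from h import *
for n in("top","side"):
    c=capture(n); save(n+"1",c["pixels"]); np.save(n+"1.npy",c,allow_pickle=True)
    R,t=cam(c); print(n,-R.T@t,c["mtx"],c["k1"],(c["depth"]>0).mean())
print(monitor.read_state())
E
```

```text
top [ 260.90489236   65.97073581 1082.37928111] [[388.47738493   0.         312.65040717]
 [  0.         388.47738493 193.97640276]
 [  0.           0.           1.        ]] -0.06792057910010478 0.9959921875
side [ 134.07973882 -828.55605029  642.54081567] [[419.72255126   0.         319.42688257]
 [  0.         419.72255126 202.29538981]
 [  0.           0.           1.        ]] -0.06040624718964278 0.99597265625
{'clock': 0.1, 'joint_positions': array([ 1.26598611e+00,  8.74333172e-02,  1.75201506e-01,  1.65982611e+00,
       -1.20077580e-05,  1.57080556e+00]), 'dq': array([0.00029159, 0.00096142, 0.00301826, 0.00028429, 0.00115812,
       0.00033084]), 'tau': array([ 2.02855426e-04, -5.21558332e+01,  4.65655732e+01,  1.59635843e-02,
       -1.23647618e-05,  1.68887982e-05]), 'tcp_pos': array([164.99923136, 524.43727238, 230.6323632 ]), 'ee_rot': array([-4.76930351e-01, -3.10499746e+00,  1.96148980e-03]), 'wrist_force': array([-0.27830973,  0.2344711 , -0.74270072]), 'wrist_torque': array([ 0.06338914, -0.00951827, -0.00962973]), 'grasp_force': 0.0, 'finger_gap': 0.9998830284012489}
```

View pics/top1.png

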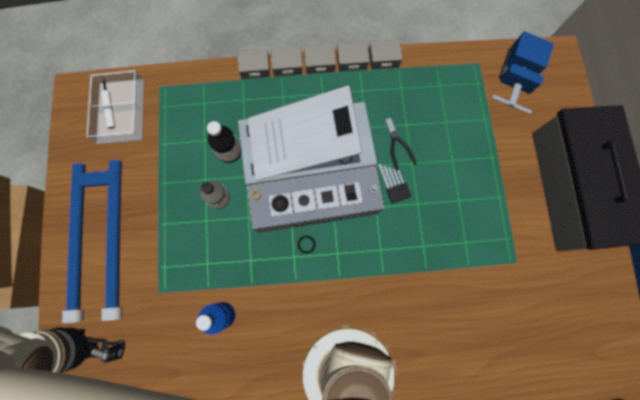

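View pics/side1.png

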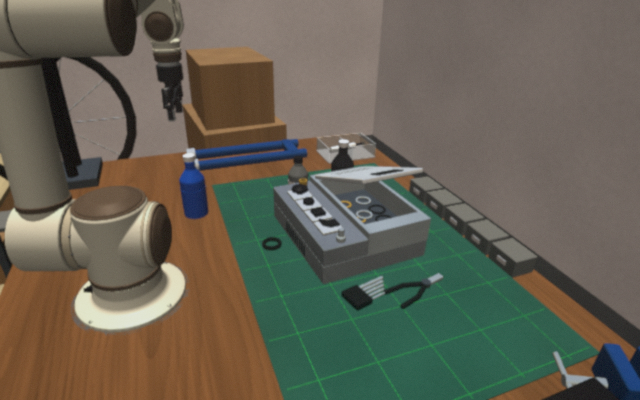

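The top view shows four candidate controls on the deck, left to right: (280,203) large dome, probably the mushroom; (304,200) small round, probably start; (327,197) probably the square key; (350,192) probably the rocker. The rubber pad is at (343,121). Next I'll measure them and check in a close crop.

Run:
```python
from h import *
c=np.load("top1.npy",allow_pickle=True).item(); s=np.load("side1.npy",allow_pickle=True).item()
P=cloud(c); im=c["pixels"]; hsv=cv2.cvtColor(im,cv2.COLOR_RGB2HSV)
reg=np.zeros((400,640),np.uint8); cv2.fillPoly(reg,[np.array([[262,190],[362,178],[366,206],[266,220]])],255)
m=((hsv[...,2]>170)&(reg>0)).astype(np.uint8)
C,_=cv2.findContours(m,cv2.RETR_EXTERNAL,cv2.CHAIN_APPROX_NONE); ctr=[]
for k in C:
    if cv2.contourArea(k)<150: continue
    r=cv2.minAreaRect(cv2.convexHull(k)); w=pt_plane(c,r[0],116)[0]; ctr.append(w); print("bezel",r,w.round(1))
ctr=np.array(sorted(ctr,key=lambda a:a[1]))
print("spacing",np.linalg.norm(np.diff(ctr,axis=0),axis=1), "yaw",np.arctan2(-(ctr[-1]-ctr[0])[0],(ctr[-1]-ctr[0])[1]))
for n,uv in dict(mush=(280,203),round=(304,200),sq=(327,197),rock=(350,192),pad=(343,121),deck=(292,188)).items():
    u,v=uv; print(n,np.nanmedian(P[v-2:v+3,u-2:u+3].reshape(-1,3),0).round(1))
pm=((hsv[...,2]<70)).astype(np.uint8); pm[:,:325]=0; pm[:,365:]=0; pm[:95]=0; pm[145:]=0
C,_=cv2.findContours(pm,cv2.RETR_EXTERNAL,cv2.CHAIN_APPROX_NONE)
for k in C:
    if cv2.contourArea(k)>100:
        r=cv2.minAreaRect(k); mk=np.zeros_like(pm); cv2.drawContours(mk,[k],-1,1,-1); mk=cv2.erode(mk,np.ones((3,3)))
        Q=P[mk>0]; print("pad",r,np.nanmean(Q,0).round(1)); q=Q-Q.mean(0); n=np.linalg.svd(q)[2][2]; print("normal",n*np.sign(n[2]))
a=cv2.resize(im[170:235,240:390],None,fx=5,fy=5,interpolation=cv2.INTER_CUBIC)[:325,:750]
b=cv2.resize(s["pixels"][170:250,260:370],None,fx=3.4,fy=3.4,interpolation=cv2.INTER_CUBIC)
o=np.zeros((600,750,3),np.uint8); o[:a.shape[0]]=a; o[325:325+272,:374]=b[:272]; save("crop1",o)
```

```text
bezel ((303.5693664550781, 200.4508819580078), (21.288007736206055, 21.66815185546875), 81.25383758544922) [453.4  79.7 116. ]
bezel ((326.89593505859375, 196.82369995117188), (21.211978912353516, 21.592121124267578), 81.25383758544922) [457.9  19.9 116. ]
bezel ((349.97998046875, 193.36000061035156), (21.07178497314453, 21.354625701904297), 81.8698959350586) [462.  -39.4 116. ]
spacing [59.50214848 59.94103163] yaw 0.07211045200827713
mush [447.3 138.  138.2]
round [452.8  78.4 124.7]
sq [455.7  20.2 124.6]
rock [464.2 -39.3 122.8]
pad [613.  -28.7 228.6]
deck [490.1 107.2 107.5]
pad ((342.1346130371094, 120.67308044433594), (25.69121551513672, 13.728129386901855), 78.69007110595703) [614.1 -26.7 227.6]Traceback (most recent call last):
  File "<stdin>", line 19, in <module>
    u, s, vh = gufunc(a, signature=signature)
               ~~~~~~^^^^^^^^^^^^^^^^^^^^^^^^
    raise LinAlgError("SVD did not converge")
numpy.linalg.LinAlgError: SVD did not converge
```

Run:
```python
from h import *
c=np.load("top1.npy",allow_pickle=True).item(); s=np.load("side1.npy",allow_pickle=True).item()
a=cv2.resize(c["pixels"][170:235,240:390],None,fx=5,fy=5,interpolation=cv2.INTER_CUBIC)
b=cv2.resize(s["pixels"][170:250,260:370],None,fx=3.4,fy=3.4,interpolation=cv2.INTER_CUBIC)
o=np.zeros((600,750,3),np.uint8); o[:325]=a; o[325:597,:374]=b[:272]; save("crop1",o)
```

```text
(no output)
```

View pics/crop1.png

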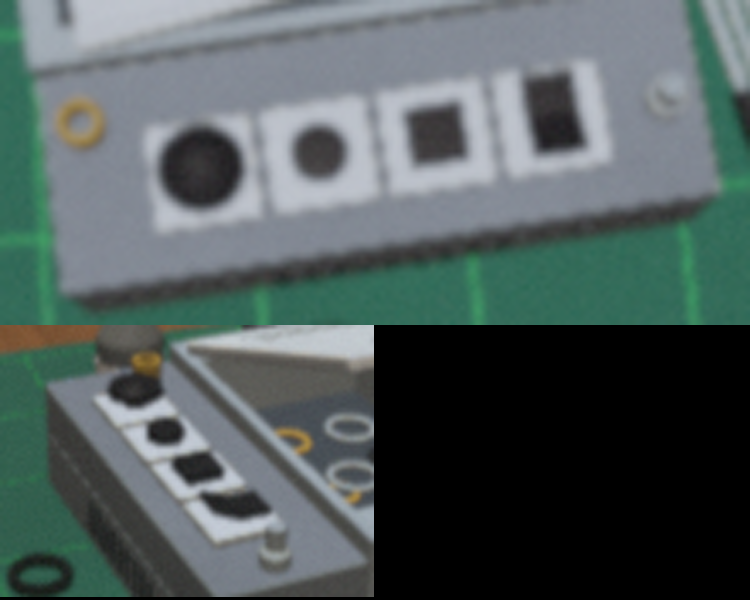

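The crop confirms it: mushroom dome (200,167), plain round start button (319,152), square key (438,133), V-rocker (555,110) with its near half darker/raised. Bezel spacing is 59.5–59.9 mm against 60 nominal, and the heights fit. Yaw is +0.072 and the origin is about (550.3, 56.6). The measured pad (614,-27,228) matches a lid angle of about 0.365. Now shut the fingers and push the lid along its arc.

```bash
cat >> h.py <<'E'
PSI=0.072; O=np.array([550.3,56.6,3.]); ph=PSI/2+np.pi/2
ROT=np.pi*np.array([np.cos(ph),np.sin(ph),0])
RZ=cv2.Rodrigues(np.array([0,0,PSI]))[0]
def W(x,y,z): return O+RZ@np.array([x,y,z],float)
def st(l=""):
    s=monitor.read_state(); print(l,round(s["clock"],2),s["tcp_pos"].round(1),"F",s["wrist_force"].round(1),"gap",round(s["finger_gap"],3))
E
python3 - <<'E'
from h import *
pad=lambda t: W(57.5,140-250*np.cos(t)+15*np.sin(t),121+250*np.sin(t)+15*np.cos(t))
robot.gripper_to(0.0); st("shut")
p=pad(.365); print(p)
robot.move_l([165,524,300]); robot.move_ptp(p+[0,0,70],ROT); st("over")
robot.move_l(p+[0,0,8],feed=80); st("near")
for t in np.linspace(.34,0,6):
    hit=robot.move_l(pad(t)-[0,0,1 if t>0 else 5],feed=40,force_limit=15); st(f"{t:.2f} {hit}")
    if hit: break
E
```

```text
shut 0.87 [165.  524.7 231.3] F [ 0.2 -1.   0.7] gap -0.0
[613.99426296 -27.21182162 227.24918004]
over 3.99 [614.  -26.4 297.3] F [-0.2 -0.1  0.4] gap 0.002
near 4.92 [614.1 -27.2 235.9] F [-0.2 -0.7  0.3] gap -0.005
0.34 False 5.44 [614.  -29.7 220.2] F [0.1 0.4 0.9] gap -0.002
0.27 False 6.02 [614.5 -35.9 204.4] F [-0.1 -0.5  0. ] gap 0.001
0.20 False 6.59 [614.8 -40.9 188.1] F [ 0.4 -0.1  0.2] gap 0.001
0.14 False 7.17 [615.1 -44.7 171.5] F [ 0.3  0.  -0. ] gap 0.003
0.07 False 7.74 [615.3 -47.4 154.7] F [ 1.3 -0.2  1.2] gap -0.001
0.00 True 8.19 [615.9 -48.8 139. ] F [-1.6  0.4 11.8] gap 0.001
```

Run:
```python
from h import *
p=W(57.5,-110,136)
robot.move_l(p+[0,0,90],feed=150); robot.move_l(W(-110,-90,200),feed=200); st()
s=capture("side"); c=capture("top"); save("mid",np.vstack([c["pixels"][80:240,180:420],s["pixels"][110:300,240:480]]))
P=cloud(c)
R,t=cam(c)
for l in((57.5,0),(57.5,80),(57.5,-60),(0,-120),(120,-120)):
    w=W(*l,133); uv=cv2.projectPoints(w.reshape(1,3),np.array(c["rvec"],float),t,np.array(c["mtx"],float),np.array([c["k1"],0,0,0.]))[0].ravel().astype(int)
    print(l,uv,np.nanmedian(P[uv[1]-2:uv[1]+3,uv[0]-2:uv[0]+3,2]).round(1),"expect 136")
```

```text
9.94 [447.7 -41.1 202.8] F [-0.1 -0.  -0. ] gap 0.003
(57.5, 0) [306 139] 134.5 expect 136
(57.5, 80) [275 144] 134.4 expect 136
(57.5, -60) [329 136] 134.2 expect 136
(0, -120) [356 153] 672.1 expect 136
(120, -120) [347 110] 666.0 expect 136
```

View pics/mid.png

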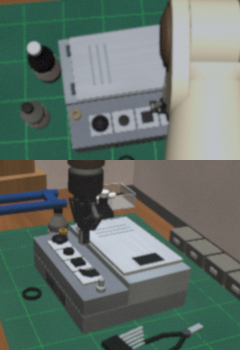

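The lid lies flat: depth is level at 134.4 mm across it, and the top crop shows it square at (115,70). Now the rocker.

Run:
```python
from h import *
robot.move_l(W(-110,-90,140),feed=120); st("above")
hit=robot.move_l(W(-110,-90,117),feed=20,force_limit=18); st(f"{hit} (level=123)")
robot.move_l(W(-110,-90,200),feed=150)
robot.move_l(W(-95,30,200),feed=150); robot.move_l(W(-230,30,300),feed=250); st()
s=capture("side"); c=capture("top")
a=cv2.resize(s["pixels"][170:250,260:370],None,fx=4,fy=4,interpolation=cv2.INTER_CUBIC)
b=cv2.resize(c["pixels"][170:235,260:370],None,fx=4,fy=4,interpolation=cv2.INTER_CUBIC); save("rock",np.vstack([a,b]))
```

```text
above 10.69 [447.3 -41.1 143.5] F [-0.4 -0.8 -0.8] gap 0.0
True (level=123) 11.64 [446.8 -41.1 123. ] F [-2.1  0.1  5.9] gap 0.002
 14.11 [319.4  69.9 302.2] F [ 0.3  0.  -0.6] gap 0.002
```

View pics/rock.png

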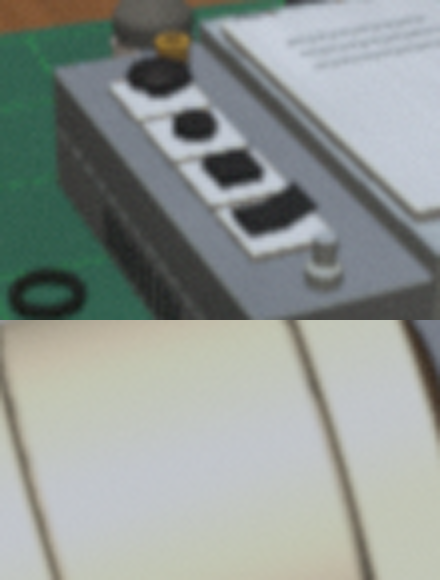

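The crop shows the rocker flipped, near half level at (265,220) and far end raised at (295,195), and the tip stopped at the expected 123.0 mm. I'll give it one slow confirming press, then press the start button.

Run:
```python
from h import *
robot.move_l(W(-111,-90,200),feed=250); robot.move_l(W(-111,-90,124),feed=150)
hit=robot.move_l(W(-111,-90,114),feed=10,force_limit=20); st(f"rocker {hit} (123)")
robot.move_l(W(-111,-90,190),feed=150)
robot.move_l(W(-95,30,190),feed=200); robot.move_l(W(-95,30,135),feed=120); st("above btn (out=126)")
hit=robot.move_l(W(-95,30,112),feed=15,force_limit=15); st(f"button {hit} (in=120)")
robot.sleep(.3); st("hold")
robot.move_l(W(-95,30,190),feed=120); robot.move_l(W(-230,30,300),feed=250); robot.move_l([200,350,320],feed=250); st()
s=capture("side"); c=capture("top"); P=cloud(c)
for n,(u,v) in dict(btn=(304,200),sq=(327,197),lid=(306,139)).items(): print(n,np.nanmedian(P[v-2:v+3,u-2:u+3,2]).round(1))
a=cv2.resize(s["pixels"][140:260,260:420],None,fx=3.5,fy=3.5,interpolation=cv2.INTER_CUBIC); save("end",np.vstack([a[:400],np.pad(c["pixels"][80:260],((0,0),(0,0),(0,0)))[:, 100:660-0][:, :560] if 0 else cv2.resize(c["pixels"][80:260,180:430],(560,200*2))[::2]]))
```

```text
rocker True (123) 16.41 [446.2 -41.2 123. ] F [-1.6  0.5  5.8] gap 0.002
above btn (out=126) 18.39 [453.5  79.3 138.5] F [ 0.8  0.6 -0.1] gap 0.0
button True (in=120) 19.54 [453.4  79.7 120. ] F [-1.2 -0.4  7.3] gap 0.005
hold 19.84 [453.4  79.7 120. ] F [-1.7 -0.9  6.4] gap 0.0
 22.82 [200.4 349.4 319.9] F [-0.1  0.1  0.7] gap -0.004
btn 125.5
sq 124.1
lid 134.5
```

View pics/end.png

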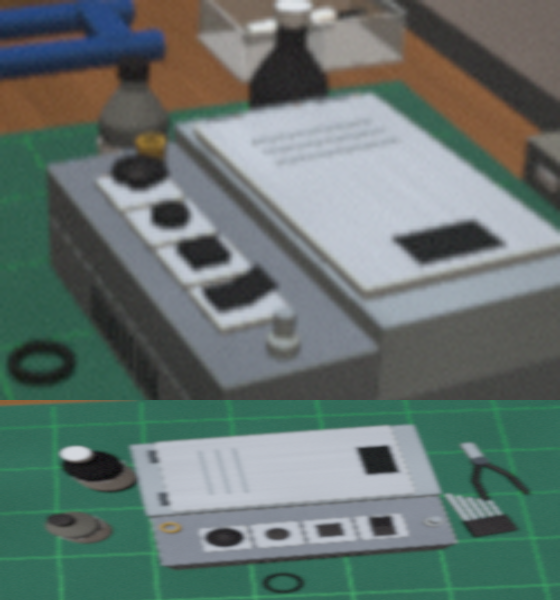

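The lid is flat (450,240), the rocker is on (235,290), and the button bottomed at 120.0 mm and is back out at about 125.5 mm. The loose parts still stand where they were. Handing in.

```bash
python3 -c "
from h import *
print(close_job())"
```

```text
the job is handed in; nothing more can be done
None
```

The lid is fully shut, the rocker is fully on, and the start button was pressed right in and sprang back out, in that order; the job was handed in at about 23 s, the last pictures show the loose parts undisturbed, and no verdict came back.

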